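# Find the label roll that fits the dispenser

## Task

Two label rolls look alike, but only one has a core that fits the slanted spindle of the label dispenser. Try them on the spindle by feel, gently and without forcing; leave the one that fits fully home on the spindle, against its black collar, and stand the other upright in the red tray. Leave the mug, the flask and the mouse where they are, and let go of everything at the end.

Things in the scene. Friction and masses are not known exactly. Their poses are not given: they have to be found in the camera images.
- roll_a_center (a point): One of two identical-looking white label rolls, upright, 54 mm in diameter, 100 mm tall, about 0.25 kg, closed blue top; a 30 mm hole in the underside leads to the hidden core. The right core lets it go home on the spindle; the wrong one stops hard after about 33 mm, 39 mm short. Which roll is right varies. Point: its middle, 50 mm above the underside; z to the top.
- roll_b_center (a point): One of two identical-looking white label rolls, upright, 54 mm in diameter, 100 mm tall, about 0.25 kg, closed blue top; a 30 mm hole in the underside leads to the hidden core. Same behaviour as roll A: exactly one of the two goes home. Point: its middle, 50 mm above the underside; z axis to the top.
- spindle_foot (a point): Foot of the dispenser's fixed steel spindle (26 mm in diameter, 72 mm long), on its axis, at the face of the black collar (68 mm wide), 75 mm above the desk. It leans 0.45 rad (26 degrees) from vertical, tip away from the robot, square to the sloping face of a white base (170 x 120 mm). z runs along it to the tip, y is level. A roll fully home has its middle 50 mm from here along z.
- spindle_tip (a point): The free end of the spindle, on its axis, 72 mm from the collar; the last 10 mm taper to 14 mm in diameter. Same axes as the foot.
- tray_in (a point): Red open tray fixed to the desk, 170 x 150 mm outside, its long side along its x axis, walls 30 mm high and 4 mm thick. The point is the centre of the inner floor, about 4 mm above the desk.
- mug_rim (a point): Bystander: blue ceramic mug, 76 mm in diameter and 90 mm tall, handle on its +y side. The point is the centre of its rim.
- flask_center (a point): Bystander: steel drinking flask with a black cap, 64 mm in diameter, 190 mm tall. The point is its middle, 95 mm up.
- mouse_center (a point): Bystander: black computer mouse, 100 x 60 x 32 mm, long along its x axis. The point is its middle, 16 mm above the desk.
There are look-alikes about, which are no part of the job. What is shaped like the part that bears tray_in but yellow is not meant.

How it is judged:
By the outcome, as a careful person would: the job done as asked, in the order asked, and still so for the second after the job is handed in, with the robot touching nothing.
It also fails if it takes over 61 s, if anything falls off the work surface, if the arm or the gripper's body presses on something with over 40 N, if the wrist force passes 120 N, or if a joint passes its speed limit or range.

## Robot

A 7-joint arm with a two-finger parallel gripper is mounted at the origin on the work surface. World frame = base frame: x ahead of the robot, y to its left, z up, the work surface at z = 0. Lengths are in m, angles in rad, forces in N, time in s.
With the tool pointing down it reaches from about 0.4 to 0.85 m from the base axis. Payload 4.5 kg.
Tool frame: the origin (TCP) lies midway between the tips of the shut fingers; the grasp point (between the pads) lies 19 mm behind it; z points along the fingers, y is the direction in which the jaws open and shut (so a half turn about z gives the same grasp; the last joint's range is limited). The gripper opens to 88 mm and grips with 3 to 60 N. Pads are 18 mm wide; open, the fingers measure 123 mm over their backs; the gripper's body (75 mm by 187 mm) begins 45 mm behind the grasp point.
Start: joints at [1.286, 0.689, -0.195, 1.565, 0.157, 0.902, -0.215], TCP at [0.196, -0.594, 0.239] pointing down, gripper open.
Joint ranges: [-3.01, 3.01], [-0.46, 2.08], [-1.47, 1.51], [0.13, 2.56], [-1, 4.14], [0.04, 2.09], [-2.66, 2.66]. Speed limits (rad/s): [2.57, 2.57, 3.14, 3.14, 3.14, 3.14, 3.14].

## Interface

Orientations are given as a unit quaternion [x, y, z, w].
In Python, from plant import r gives the robot as it stands. The module is installed in compiled form; this text tells all that it offers.
- The arm moves only by the shell command python3 -m jog 'ROWS' [FORCE]. ROWS is JSON, a list of rows, each an object with "translation": the shift along the tool's x, y, z in units of 40 mm (1.0 is 40 mm), a list of three; "twist": the turn about the tool's z in units of 6 degrees (1.0 is 6 degrees); "claw": the opening in per cent of the stroke, from 0 (shut) to 100 (fully open). A call has 1 to 20 rows; each row shifts and turns the commanded pose from where the row before left it, along the tool's axes as they then stand; what a row does not reach is not made up. A row lasts 1/12 s, in which the tool goes at most 41.7 mm and 7.16 degrees, less where a joint would pass 70% of its speed; a pose out of reach is approached as far as the arm can. A call is refused whole if a number of a shift passes 1 or a number of a turn 1, either way. A call with a gripper value outside its range is refused whole. The fingers move at their own pace and stop on an object; FORCE is the grip in N (left out, the last holds). Time passes only in rows, so rows that do not move let the fingers close. It gives the time, the measured TCP pose, the force and the opening at its end, in the units of the state.
- r.get_state(): the state, without advancing time (a new reading comes with each control period).
- r.snapshot(name): name is "scene" or "top"; returns a dict with "img" (480x640x3 uint8, red, green, blue), "fx", "fy", "cx", "cy" (pixels), "origin" and "rotation" of the camera in the world. Camera axes: x right, y up, looking along -z (the intrinsics and any distortion apply to the point x, -y, -z); pixel columns grow to the right and rows downward; lengths in m; the calibration is good to about 2 mm. A picture is of the moment at which its call begins. There is no depth.
- r.finish_job(): hands the job in, once; it reports no verdict.
Trained networks look in the newest picture that a camera, given by its name, has taken for a name from the list of things; names that differ only in an ending like _2 or _b are one class to them, and where a whole thing is asked for, a point or a joint stands for the part that bears it (a point fixed in the world has none). Each returns a list of dicts, best first, with "confidence" (0 to 1); they miss things now and then, are a little off and sometimes report something else, mostly with a low value. They report only what shows in the picture. A call takes as long as a camera call. They do not tell look-alikes from the thing itself.
- r.spot_in(label, camera): "rect" ([left, top, right, bottom] in pixels, round what is visible of it).
- r.spot_point(label, camera): "location" ([row, column] in pixels: a listed point, or the origin of a listed thing).
The state is a dict: "clock": time; "q": joint angles; "qd": joint speeds; "joint_torque": joint torques, N m; "tool_pos": TCP position; "eef_rot": TCP orientation; "contact_force": force on the tool from outside, world axes, zero at the start; "moment": the same for the moment, N m; "opening": opening from 0.0 (shut) to 1.0 (fully open).
Only numpy, scipy, OpenCV 4.12 (cv2) and the standard library are available. Lean on these libraries where they do the work, as an engineer would, in place of code of your own. Each camera call takes 0.05 s, during which the arm holds its last target. There are 200 camera calls.

## Working session

There is one attempt and no reset: what is moved stays moved. The work goes in short steps, Python scripts to look and compute and a shell command to move; the robot and the scene stay as the last step left them, time stands still between calls to the robot, and variables do not carry over. Pictures are saved under pics/ and viewed, about 8 in all and at most 12, crops included, and the job is handed in when it is done.

```bash
mkdir -p pics; cat > h.py <<'E'
import numpy as np,cv2
from plant import r
from scipy.spatial.transform import Rotation as R
def ray(s,uv):
    u,v=uv; d=np.array([(u-s['cx'])/s['fx'],-(v-s['cy'])/s['fy'],-1.]); M=np.array(s['rotation'])
    if M.shape!=(3,3): M=R.from_quat(M).as_matrix()
    return np.array(s['origin']),M@d
def atz(s,uv,z):
    o,d=ray(s,uv); return o+d*(z-o[2])/d[2]
def proj(s,p):
    M=np.array(s['rotation'])
    if M.shape!=(3,3): M=R.from_quat(M).as_matrix()
    c=M.T@(np.array(p)-s['origin']); return np.array([s['cx']-s['fx']*c[0]/c[2], s['cy']+s['fy']*c[1]/c[2]])
def tri(a,ua,b,ub):
    o1,d1=ray(a,ua);o2,d2=ray(b,ub);d1/=np.linalg.norm(d1);d2/=np.linalg.norm(d2)
    t=np.linalg.lstsq(np.c_[d1,-d2],o2-o1,rcond=None)[0]; p,q=o1+d1*t[0],o2+d2*t[1]
    return (p+q)/2,np.linalg.norm(p-q)
E
python3 - <<'E'
from h import *
S={}
for c in("scene","top"):
    s=r.snapshot(c);S[c]=s;cv2.imwrite(f'pics/{c}0.png',s['img'][:,:,::-1]);print(c,[k for k in s],s['fx'],s['cx'],s['cy'],np.round(s['origin'],3),np.round(s['rotation'],3).tolist())
    for l in "roll_a_center spindle_foot spindle_tip tray_in mug_rim flask_center mouse_center".split():
        print(l,[(np.round(d['location'],1).tolist(),round(d['confidence'],2)) for d in r.spot_point(l,c)][:4])
st=r.get_state();print({k:np.round(v,3).tolist() for k,v in st.items()})
E
```

```text
scene ['img', 'fx', 'fy', 'cx', 'cy', 'origin', 'rotation'] 478.6453424969645 327.98853788051105 240.33272619158285 [ 0.882 -0.724  0.677] [0.438, 0.123, 0.219, 0.863]
roll_a_center [([214.9, 423.1], 0.82)]
spindle_foot [([235.5, 378.5], 0.67)]
spindle_tip [([218.1, 386.8], 0.74)]
tray_in [([333.4, 114.5], 0.69), ([381.2, 238.9], 0.65), ([336.8, 375.2], 0.15)]
mug_rim [([266.9, 260.1], 0.63)]
flask_center [([341.1, 373.1], 0.72)]
mouse_center [([270.9, 446.2], 0.59)]
top ['img', 'fx', 'fy', 'cx', 'cy', 'origin', 'rotation'] 545.4507676501512 311.0149780163855 236.1832664950375 [ 0.349 -0.045  1.486] [0.027, -0.027, -0.699, 0.714]
roll_a_center [([179.3, 213.3], 0.93)]
spindle_foot [([200.6, 272.6], 0.88)]
spindle_tip [([185.6, 273.5], 0.98)]
tray_in [([333.5, 428.9], 0.88), ([229.1, 421.3], 0.76)]
mug_rim []
flask_center [([147.1, 378.6], 0.85)]
mouse_center [([146.5, 260.5], 0.81)]
{'clock': 0.8, 'q': [1.286, 0.689, -0.195, 1.565, 0.157, 0.902, -0.215], 'qd': [0.001, 0.0, 0.001, -0.0, -0.001, -0.0, -0.0], 'joint_torque': [-0.001, -52.744, -1.267, -15.374, -0.052, -0.001, 0.0], 'tool_pos': [0.196, -0.594, 0.239], 'eef_rot': [0.987, 0.159, 0.0, 0.0], 'contact_force': [0.13, 0.475, 0.234], 'moment': [0.011, 0.022, 0.004], 'opening': 1.001}
```

View both.

View pics/scene0.png

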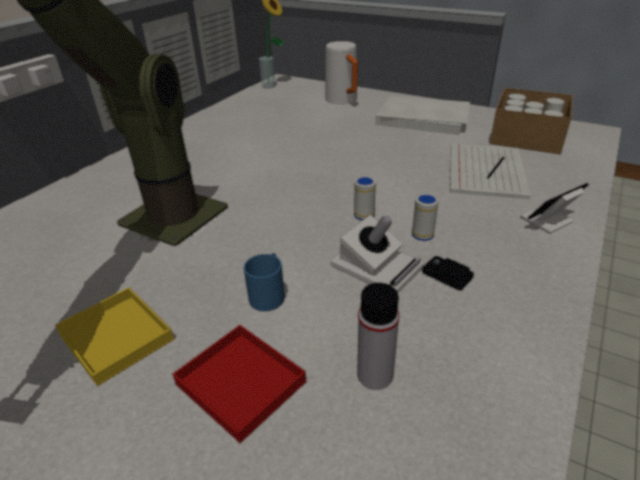

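View pics/top0.png

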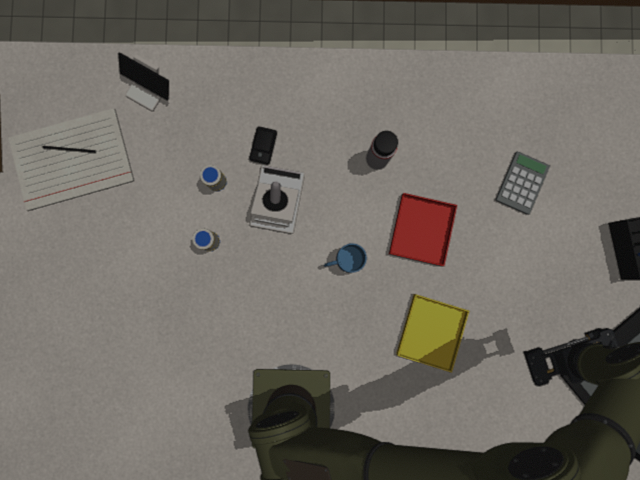

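The scene view shows the rolls at about (365,198) and (425,218), the spindle at (378,235), the red tray at (240,380) and the yellow one at (115,333). In the top view the rolls are at (203,240) and (210,177), the spindle at (274,195) and the red tray at (421,229). Up in that view is +x and left is +y.

```bash
python3 - <<'E'
from h import *
a=r.snapshot("scene");b=r.snapshot("top")
def blobs(s,boxes):
    h=cv2.cvtColor(s['img'],cv2.COLOR_RGB2HSV);m=cv2.inRange(h,(110,140,60),(130,255,255)); out=[]
    n,l,st,c=cv2.connectedComponentsWithStats(m)
    return [(c[i].round(1),st[i][4]) for i in range(1,n) if st[i][4]>30]
A=blobs(a,0);B=blobs(b,0);print(A,B)
for n,X in(('sc',a,),('top',b)):
    for c,_ in blobs(X,0): print(n,atz(X,c,.1).round(4))
# spindle
rc=lambda p:(p[1],p[0])
foot=tri(a,rc((235.5,378.5)),b,rc((200.6,272.6)));tip=tri(a,rc((218.1,386.8)),b,rc((185.6,273.5)))
print('foot',foot,'tip',tip,'d',tip[0]-foot[0])
print('foot z plane',atz(a,rc((235.5,378.5)),.075),atz(b,rc((200.6,272.6)),.075)); zt=.075+.072*np.cos(.45)
print('tip z plane',zt,atz(a,rc((218.1,386.8)),zt),atz(b,rc((185.6,273.5)),zt))
print('tray',atz(a,rc((381.2,238.9)),.004),atz(b,rc((229.1,421.3)),.004))
print('mug',atz(a,(264,263),.09),atz(b,(351,258),.09),'flask',atz(b,rc((147,378.6)),.095),'mouse',atz(b,(260.5,146.5),.016))
q=np.load if 0 else None
cv2.imwrite('pics/crop1.png',np.hstack([cv2.resize(a['img'][170:300,315:445],(400,400),interpolation=3),cv2.resize(b['img'][150:250,225:325],(400,400),interpolation=3)])[:,:,::-1])
E
```

```text
[(array([364.7, 180.6]), np.int32(54)), (array([426.6, 198.8]), np.int32(69))] []
sc [0.4425 0.2304 0.1   ]
sc [0.6075 0.217  0.1   ]
foot (array([0.55165569, 0.06094762, 0.07464877]), np.float64(0.010087178958576692)) tip (array([0.57684923, 0.05290405, 0.13282623]), np.float64(0.00018672955311796528)) d [ 0.02519354 -0.00804357  0.05817745]
foot z plane [0.55577919 0.0639288  0.075     ] [0.547135   0.05845558 0.075     ]
tip z plane 0.13983219136939273 [0.58071022 0.04282907 0.13983219] [0.57575417 0.05243934 0.13983219]
tray [ 0.48311394 -0.3475092   0.004     ] [ 0.48740667 -0.3438426   0.004     ]
mug [ 0.40280297 -0.14535969  0.09      ] [ 0.40133112 -0.14712302  0.09      ] flask [ 0.68999942 -0.21370256  0.095     ] mouse [0.70385572 0.09986353 0.016     ]
```

View pics/crop1.png

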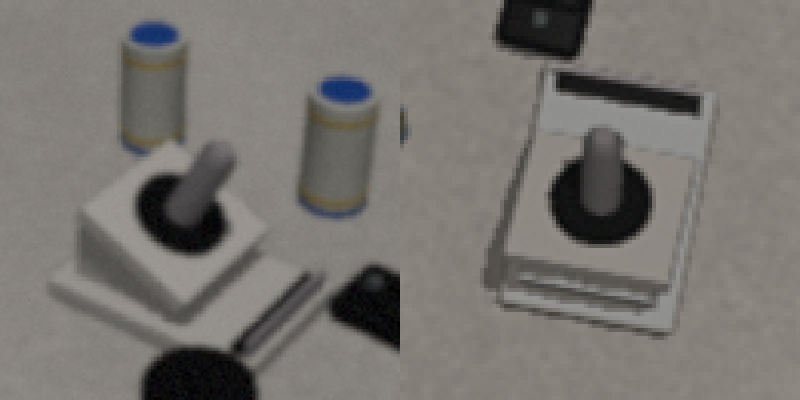

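```bash
python3 - <<'E'
from h import *
from scipy.optimize import least_squares
a=r.snapshot("scene");b=r.snapshot("top")
h=cv2.cvtColor(b['img'],cv2.COLOR_RGB2HSV)[150:260,180:230]
for u,v in((203,239),(210,175.5)): print('roll top',atz(b,(u,v),.1))
for z in(.005,.015):
    P=np.array([atz(b,(225+(x-400)/4,150+y/4),z) for x,y in((545,68),(716,93),(672,333),(500,303))]);e=[P[0]-P[3],P[1]-P[2],P[0]-P[1],P[3]-P[2]]
    print([ (round(np.linalg.norm(i),3),round(np.degrees(np.arctan2(i[1],i[0])),1)) for i in e],P.mean(0))
obs=[(a,'f',(374.5,239.2),1),(b,'f',(275.2,200),1),(a,'f',(378.5,235.5),2),(b,'f',(272.6,200.6),2),(a,'t',(386.8,218.1),1.5),(b,'t',(273.5,185.6),1.5),(a,'t',(315+222*.325,170+148*.325),1.5),(b,'t',(225+203/4,150+132/4),1.5)]
def f(p):
    o=[]
    for s,k,uv,w in obs:
        q=np.array([p[0],p[1],.075])
        if k=='t': q=q+.072*np.array([np.sin(.45)*np.cos(p[2]),np.sin(.45)*np.sin(p[2]),np.cos(.45)])
        o+=list((proj(s,q)-uv)/w)
    return o
s=least_squares(f,[.55,.06,0],loss='soft_l1');print(s.x,np.round(f(s.x),1))
def al(s,m):
    mm=cv2.inRange(cv2.cvtColor(s['img'],cv2.COLOR_RGB2HSV),*m);n,l,st,c=cv2.connectedComponentsWithStats(mm);return [(c[i].round(1),st[i][4]) for i in range(1,n) if st[i][4]>25]
print(al(b,((105,120,40),(130,255,255))),r.get_state()['clock'])
E
```

```text
roll top [0.44132847 0.23120707 0.1       ]
roll top [0.60518497 0.21914647 0.1       ]
[(np.float64(0.165), np.float64(-9.1)), (np.float64(0.168), np.float64(-9.0)), (np.float64(0.119), np.float64(82.8)), (np.float64(0.119), np.float64(81.3))] [0.55972728 0.05143312 0.005     ]
[(np.float64(0.164), np.float64(-9.1)), (np.float64(0.167), np.float64(-9.0)), (np.float64(0.118), np.float64(82.8)), (np.float64(0.118), np.float64(81.3))] [0.55830619 0.05077897 0.015     ]
[ 0.5500543   0.0534107  -0.22808468] [-0.4 -1.9 -0.6 -0.5 -2.2  0.9  1.  -0.5  0.4 -0.6  1.7 -1.2  0.2 -0.6
  0.2  0.5]
[(array([209.8, 174.4]), np.int32(168)), (array([202.4, 238.3]), np.int32(172))] 1.0
```

```bash
python3 -m jog '[{"translation":[0,0,0],"twist":0.9,"claw":100},{"translation":[0,0,0],"twist":0.9,"claw":100},{"translation":[0,0,0],"twist":0.9,"claw":100},{"translation":[0,0,0],"twist":0.9,"claw":100},{"translation":[0,0,0],"twist":0.83,"claw":100},{"translation":[0.58,-0.76,0],"twist":0,"claw":100},{"translation":[0.58,-0.76,0],"twist":0,"claw":100},{"translation":[0.58,-0.76,0],"twist":0,"claw":100},{"translation":[0.58,-0.76,0],"twist":0,"claw":100},{"translation":[0.58,-0.76,0],"twist":0,"claw":100},{"translation":[0.58,-0.76,0],"twist":0,"claw":100},{"translation":[0.58,-0.76,0],"twist":0,"claw":100},{"translation":[0.58,-0.76,0],"twist":0,"claw":100},{"translation":[0.58,-0.76,0],"twist":0,"claw":100},{"translation":[0.58,-0.76,0],"twist":0,"claw":100},{"translation":[0.58,-0.76,0],"twist":0,"claw":100},{"translation":[0,0,0],"twist":0,"claw":100}]' 10
cat > d.py <<'E'
import sys
from h import *
st=r.get_state();M=R.from_quat(st['eef_rot']).as_matrix();t=np.array(eval(sys.argv[1]))if len(sys.argv)>1 else np.array(st['tool_pos'])
print('pos',np.round(st['tool_pos'],4),'xaz',np.degrees(np.arctan2(M[1,0],M[0,0])).round(2),'z',M[:,2].round(3),'F',np.round(st['contact_force'],1),'M',np.round(st['moment'],2),'op',round(st['opening'],3),'t',st['clock'],'q',np.round(st['q'],2))
print('units',np.round(M.T@(t-st['tool_pos'])/.04,2))
E
python3 d.py '[.4425,.2318,.18]'
```

```text
clock: 2.42
tool_pos: [0.5044, -0.2904, 0.2388]
eef_rot: [0.998, -0.066, 0.003, -0.003]
contact_force: [0.1, 1.0, 0.2]
opening: 1.0
pos [ 0.5044 -0.2904  0.2388] xaz -7.53 z [ 0.006  0.005 -1.   ] F [0.1 1.  0.2] M [0.1  0.   0.03] op 1.0 t 2.4167 q [ 0.46  0.63 -0.02  1.71  0.01  0.81 -1.26]
units [ -3.25 -12.73   1.53]
```

```bash
python3 -m jog '[{"translation":[-0.23,-0.91,0],"twist":0,"claw":100},{"translation":[-0.23,-0.91,0],"twist":0,"claw":100},{"translation":[-0.23,-0.91,0],"twist":0,"claw":100},{"translation":[-0.23,-0.91,0],"twist":0,"claw":100},{"translation":[-0.23,-0.91,0],"twist":0,"claw":100},{"translation":[-0.23,-0.91,0],"twist":0,"claw":100},{"translation":[-0.23,-0.91,0],"twist":0,"claw":100},{"translation":[-0.23,-0.91,0],"twist":0,"claw":100},{"translation":[-0.23,-0.91,0],"twist":0,"claw":100},{"translation":[-0.23,-0.91,0],"twist":0,"claw":100},{"translation":[-0.23,-0.91,0],"twist":0,"claw":100},{"translation":[-0.23,-0.91,0],"twist":0,"claw":100},{"translation":[-0.23,-0.91,0],"twist":0,"claw":100},{"translation":[-0.23,-0.91,0],"twist":0,"claw":100},{"translation":[0,0,0],"twist":0,"claw":100},{"translation":[0,0,0],"twist":0,"claw":100}]'
python3 d.py '[.4425,.2318,.056]'
python3 - <<'E'
from h import *
a=r.snapshot("scene");b=r.snapshot("top")
cv2.imwrite('pics/c2.png',np.hstack([cv2.resize(a['img'][100:300,290:490],(400,400),interpolation=3),cv2.resize(b['img'][130:330,150:350],(400,400),interpolation=3)])[:,:,::-1])
E
```

```text
clock: 3.75
tool_pos: [0.4425, 0.226, 0.2387]
eef_rot: [0.998, -0.07, 0.0, -0.001]
contact_force: [0.2, -0.7, 0.5]
opening: 1.0
pos [0.4425 0.226  0.2387] xaz -7.99 z [ 0.     0.001 -1.   ] F [ 0.2 -0.7  0.5] M [ 0.01 -0.01 -0.01] op 1.0 t 3.75 q [-0.6   0.52  0.06  1.95 -0.05  0.67 -2.23]
units [-0.02 -0.14  4.57]
```

View pics/c2.png

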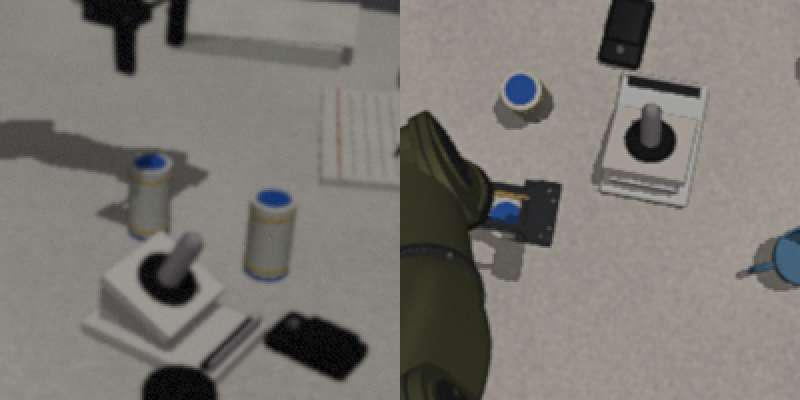

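The gripper is straddling the near roll: in the top crop it shows its blue cap at about (505,212) between the fingers. I'm going down to grasp it high.

```bash
python3 -m jog '[{"translation":[0,-0.14,0.5],"twist":0,"claw":100},{"translation":[0,0,0.8],"twist":0,"claw":100},{"translation":[0,0,0.8],"twist":0,"claw":100},{"translation":[0,0,0.8],"twist":0,"claw":100},{"translation":[0,0,0.8],"twist":0,"claw":100},{"translation":[0,0,0.6],"twist":0,"claw":100},{"translation":[0,0,0.27],"twist":0,"claw":100},{"translation":[0,0,0],"twist":0,"claw":100},{"translation":[0,0,0],"twist":0,"claw":50},{"translation":[0,0,0],"twist":0,"claw":50},{"translation":[0,0,0],"twist":0,"claw":50},{"translation":[0,0,0],"twist":0,"claw":50},{"translation":[0,0,0],"twist":0,"claw":50},{"translation":[0,0,0],"twist":0,"claw":50},{"translation":[0,0,0],"twist":0,"claw":50}]' 12
python3 d.py '[.4425,.2318,.23]'
```

```text
clock: 5.1
tool_pos: [0.4447, 0.2299, 0.0568]
eef_rot: [0.997, -0.072, 0.001, -0.001]
contact_force: [0.6, 1.9, 7.5]
opening: 0.616
pos [0.4447 0.2299 0.0568] xaz -8.28 z [ 0.002  0.002 -1.   ] F [0.6 1.9 7.5] M [ 0.31  0.01 -0.08] op 0.616 t 5.1 q [-0.58  0.85  0.02  2.07 -0.06  0.22 -2.22]
units [-0.05 -0.05 -4.33]
```

```bash
python3 -m jog '[{"translation":[0,0,-0.5],"twist":0,"claw":40},{"translation":[0,0,-0.8],"twist":0,"claw":40},{"translation":[0,0,-0.8],"twist":0,"claw":40},{"translation":[0,0,-0.8],"twist":0,"claw":40},{"translation":[0,0,-0.8],"twist":0,"claw":40},{"translation":[0,0,-0.55],"twist":0,"claw":40},{"translation":[0.4,0.4,0],"twist":0,"claw":40},{"translation":[0.56,0.57,0],"twist":0,"claw":40},{"translation":[0.56,0.57,0],"twist":0,"claw":40},{"translation":[0.56,0.57,0],"twist":0,"claw":40},{"translation":[0.56,0.57,0],"twist":0,"claw":40},{"translation":[0.56,0.57,0],"twist":0,"claw":40},{"translation":[0.5,0.5,0],"twist":0,"claw":40},{"translation":[0.23,0.25,0],"twist":0,"claw":40},{"translation":[0,0,0],"twist":0,"claw":40},{"translation":[0,0,0],"twist":0,"claw":40},{"translation":[0,0,0],"twist":0,"claw":40}]'
python3 d.py '[.577,.0491,.1888]'
python3 - <<'E'
from h import *
a=r.snapshot("scene");b=r.snapshot("top")
cv2.imwrite('pics/c3.png',np.hstack([cv2.resize(a['img'][140:280,310:450],(400,400),interpolation=3),cv2.resize(b['img'][150:250,225:325],(400,400),interpolation=3)])[:,:,::-1])
E
```

```text
clock: 6.52
tool_pos: [0.5747, 0.05, 0.2255]
eef_rot: [0.997, -0.071, -0.001, -0.001]
contact_force: [0.0, 0.7, -2.3]
opening: 0.62
pos [0.5747 0.05   0.2255] xaz -8.17 z [-0.002  0.001 -1.   ] F [ 0.   0.7 -2.3] M [ 0.06 -0.01  0.02] op 0.62 t 6.5167 q [-0.18  0.64  0.02  1.73 -0.02  0.77 -1.86]
units [0.06 0.02 0.92]
```

View pics/c3.png

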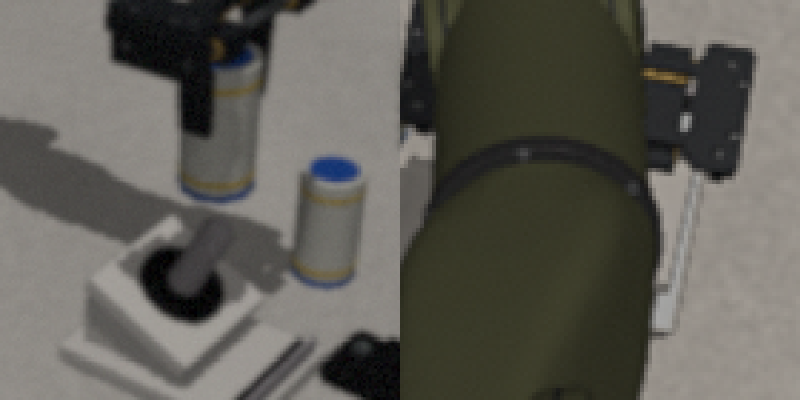

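```bash
python3 - <<'E'
from h import *
a=r.snapshot("scene")
for p in([.5747,.05,.1687],[.581,.0485,.1398],[.55,.053,.075],[.5747,.05,.2687],[.581,.0385,.1398],[.591,.0485,.1398]): print(proj(a,p).round(1), ((proj(a,p)-[310,140])/.35).round(0))
E
```

```text
[386.2 203.6] [218. 182.]
[388.  216.8] [223. 219.]
[374.  237.4] [183. 278.]
[389.  158.5] [226.  53.]
[386.1 219.2] [217. 226.]
[392.6 218. ] [236. 223.]
```

The crop shows the held roll upright. Its underside centre is at about (216,187), and the spindle tip is just below at (219,225). Both sit a similar small offset from my projections, so the relative alignment is good. Next I lower the mouth over the tip.

```bash
python3 -m jog '[{"translation":[0.06,0.02,0.2],"twist":0,"claw":40},{"translation":[0,0,0.3],"twist":0,"claw":40},{"translation":[0,0,0.2],"twist":0,"claw":40},{"translation":[0,0,0.1],"twist":0,"claw":40},{"translation":[0,0,0.1],"twist":0,"claw":40},{"translation":[0,0,0],"twist":0,"claw":40},{"translation":[0,0,0],"twist":0,"claw":40}]'
python3 d.py '[.577,.0491,.1888]'
```

```text
clock: 7.25
tool_pos: [0.5786, 0.0468, 0.1899]
eef_rot: [0.997, -0.072, 0.0, 0.0]
contact_force: [-0.4, -0.3, -2.0]
opening: 0.612
pos [0.5786 0.0468 0.1899] xaz -8.31 z [-0. -0. -1.] F [-0.4 -0.3 -2. ] M [0.04 0.01 0.03] op 0.612 t 7.25 q [-0.17  0.69  0.02  1.76 -0.02  0.69 -1.86]
units [-0.05 -0.05  0.03]
```

```bash
python3 -m jog '[{"translation":[0.1,0,0.03],"twist":0,"claw":40},{"translation":[0.1,0,0.03],"twist":0,"claw":40},{"translation":[0.1,0,0.03],"twist":0,"claw":40},{"translation":[0.1,0,0.03],"twist":0,"claw":40},{"translation":[0,0,0],"twist":0,"claw":40}]'
python3 d.py '[.6086,.0445,.1784]'
python3 - <<'E'
from h import *
a=r.snapshot("scene");b=r.snapshot("top")
cv2.imwrite('pics/c4.png',cv2.resize(a['img'][140:280,310:450],(400,400),interpolation=3)[:,:,::-1])
E
```

```text
clock: 7.67
tool_pos: [0.5951, 0.0446, 0.1848]
eef_rot: [0.997, -0.073, 0.0, -0.0]
contact_force: [-0.1, 0.9, -0.7]
opening: 0.613
pos [0.5951 0.0446 0.1848] xaz -8.32 z [ 0.  0. -1.] F [-0.1  0.9 -0.7] M [0.36 0.25 0.  ] op 0.613 t 7.6667 q [-0.16  0.72  0.02  1.71 -0.02  0.71 -1.85]
units [ 0.33 -0.05  0.16]
```

View pics/c4.png

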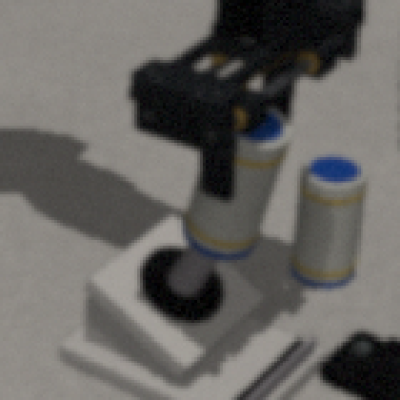

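The picture confirms the hooking works: the roll leans with the spindle tip in its mouth. I'll finish the tilt and start down the axis.

```bash
python3 -m jog '[{"translation":[0.11,-0.02,0.05],"twist":0,"claw":40},{"translation":[0.11,-0.02,0.05],"twist":0,"claw":40},{"translation":[0.11,-0.01,0.06],"twist":0,"claw":40},{"translation":[0,0,0],"twist":0,"claw":40},{"translation":[-0.044,0,0.09],"twist":0,"claw":40},{"translation":[-0.044,0,0.09],"twist":0,"claw":40},{"translation":[-0.044,0,0.09],"twist":0,"claw":40},{"translation":[0,0,0],"twist":0,"claw":40}]'
python3 d.py '[.6086,.0445,.1784]'
```

```text
clock: 8.43
tool_pos: [0.6016, 0.0452, 0.1671]
eef_rot: [0.997, -0.072, -0.001, 0.0]
contact_force: [-1.2, -0.5, -2.0]
opening: 0.615
pos [0.6016 0.0452 0.1671] xaz -8.3 z [-0.002 -0.    -1.   ] F [-1.2 -0.5 -2. ] M [ 0.11  0.06 -0.01] op 0.615 t 8.4333 q [-0.16  0.75  0.02  1.71 -0.02  0.69 -1.85]
units [ 0.18 -0.01 -0.28]
```

```bash
python3 -m jog '[{"translation":[-0.044,0,0.09],"twist":0,"claw":40},{"translation":[-0.044,0,0.09],"twist":0,"claw":40},{"translation":[0,0,0],"twist":0,"claw":40}]'
python3 d.py
python3 -m jog '[{"translation":[-0.033,0,0.067],"twist":0,"claw":40},{"translation":[0,0,0],"twist":0,"claw":40}]'
python3 d.py
python3 -m jog '[{"translation":[-0.033,0,0.067],"twist":0,"claw":40},{"translation":[0,0,0],"twist":0,"claw":40}]'
python3 d.py
```

```text
clock: 8.68
tool_pos: [0.5981, 0.0458, 0.16]
eef_rot: [0.997, -0.072, -0.001, 0.0]
contact_force: [1.0, 0.3, -2.2]
opening: 0.614
pos [0.5981 0.0458 0.16  ] xaz -8.3 z [-0.001 -0.    -1.   ] F [ 1.   0.3 -2.2] M [0.02 0.11 0.06] op 0.614 t 8.6833 q [-0.16  0.75  0.02  1.72 -0.02  0.67 -1.85]
units [0. 0. 0.]
clock: 8.85
tool_pos: [0.5972, 0.0459, 0.1576]
eef_rot: [0.997, -0.072, -0.0, 0.0]
contact_force: [-0.2, 0.2, -1.7]
opening: 0.618
pos [0.5972 0.0459 0.1576] xaz -8.31 z [-0.001 -0.    -1.   ] F [-0.2  0.2 -1.7] M [ 0.05  0.13 -0.01] op 0.618 t 8.85 q [-0.16  0.76  0.02  1.73 -0.02  0.66 -1.85]
units [0. 0. 0.]
clock: 9.02
tool_pos: [0.596, 0.0461, 0.155]
eef_rot: [0.997, -0.072, -0.0, 0.0]
contact_force: [0.1, -0.1, -2.4]
opening: 0.619
pos [0.596  0.0461 0.155 ] xaz -8.31 z [-0.001 -0.    -1.   ] F [ 0.1 -0.1 -2.4] M [ 0.04  0.09 -0.04] op 0.619 t 9.0167 q [-0.17  0.76  0.02  1.73 -0.02  0.65 -1.85]
units [0. 0. 0.]
```

```bash
for i in 1; do python3 -m jog '[{"translation":[-0.044,0,0.09],"twist":0,"claw":40},{"translation":[0,0,0],"twist":0,"claw":40}]'; done
python3 -m jog '[{"translation":[-0.044,0,0.09],"twist":0,"claw":40},{"translation":[0,0,0],"twist":0,"claw":40}]'
python3 d.py
python3 -m jog '[{"translation":[-0.044,0,0.09],"twist":0,"claw":40},{"translation":[0,0,0],"twist":0,"claw":40}]'
python3 d.py
```

```text
clock: 9.18
tool_pos: [0.594, 0.0464, 0.1512]
eef_rot: [0.997, -0.072, -0.001, 0.0]
contact_force: [-0.1, 0.1, -2.9]
opening: 0.613
clock: 9.35
tool_pos: [0.5922, 0.0466, 0.1475]
eef_rot: [0.997, -0.072, -0.001, 0.0]
contact_force: [-0.4, 0.0, -2.8]
opening: 0.612
pos [0.5922 0.0466 0.1475] xaz -8.31 z [-0.001 -0.    -1.   ] F [-0.4  0.  -2.8] M [0.04 0.1  0.04] op 0.612 t 9.35 q [-0.17  0.77  0.02  1.75 -0.02  0.63 -1.85]
units [0. 0. 0.]
clock: 9.52
tool_pos: [0.5905, 0.0469, 0.1439]
eef_rot: [0.997, -0.072, -0.001, 0.0]
contact_force: [-0.3, -0.3, -2.3]
opening: 0.615
pos [0.5905 0.0469 0.1439] xaz -8.3 z [-0.001 -0.    -1.   ] F [-0.3 -0.3 -2.3] M [ 0.03  0.   -0.04] op 0.615 t 9.5167 q [-0.17  0.77  0.02  1.76 -0.02  0.62 -1.85]
units [0. 0. 0.]
```

No resistance well past the 33 mm stop depth, so this roll appears to be the one that fits. On towards the collar.

```bash
python3 -m jog '[{"translation":[-0.044,0,0.09],"twist":0,"claw":40},{"translation":[-0.044,0,0.09],"twist":0,"claw":40},{"translation":[-0.044,0,0.09],"twist":0,"claw":40},{"translation":[-0.022,0,0.045],"twist":0,"claw":40},{"translation":[0,0,0],"twist":0,"claw":40}]'
python3 d.py
python3 -m jog '[{"translation":[-0.022,0,0.045],"twist":0,"claw":40},{"translation":[-0.022,0,0.045],"twist":0,"claw":40},{"translation":[0,0,0],"twist":0,"claw":40}]'
python3 d.py
python3 -m jog '[{"translation":[-0.022,0,0.045],"twist":0,"claw":40},{"translation":[0,0,0],"twist":0,"claw":40}]'
python3 d.py
python3 - <<'E'
from h import *
a=r.snapshot("scene")
cv2.imwrite('pics/c5.png',cv2.resize(a['img'][140:280,310:450],(400,400),interpolation=3)[:,:,::-1])
E
```

```text
clock: 9.93
tool_pos: [0.5844, 0.0478, 0.1313]
eef_rot: [0.997, -0.072, -0.001, 0.0]
contact_force: [-0.7, 0.3, -2.4]
opening: 0.615
pos [0.5844 0.0478 0.1313] xaz -8.3 z [-0.001 -0.    -1.   ] F [-0.7  0.3 -2.4] M [0.09 0.07 0.07] op 0.615 t 9.9333 q [-0.17  0.78  0.02  1.78 -0.02  0.58 -1.86]
units [0. 0. 0.]
clock: 10.18
tool_pos: [0.583, 0.048, 0.1281]
eef_rot: [0.997, -0.072, -0.0, 0.0]
contact_force: [-0.3, -0.3, -2.8]
opening: 0.612
pos [0.583  0.048  0.1281] xaz -8.31 z [-0.001 -0.    -1.   ] F [-0.3 -0.3 -2.8] M [0.01 0.1  0.01] op 0.612 t 10.1833 q [-0.17  0.79  0.02  1.79 -0.02  0.57 -1.86]
units [0. 0. 0.]
clock: 10.35
tool_pos: [0.5823, 0.0482, 0.1264]
eef_rot: [0.997, -0.072, -0.0, 0.0]
contact_force: [-0.8, 0.7, -2.3]
opening: 0.616
pos [0.5823 0.0482 0.1264] xaz -8.31 z [-0. -0. -1.] F [-0.8  0.7 -2.3] M [0.02 0.1  0.07] op 0.616 t 10.35 q [-0.17  0.79  0.02  1.79 -0.02  0.56 -1.86]
units [0. 0. 0.]
```

View pics/c5.png

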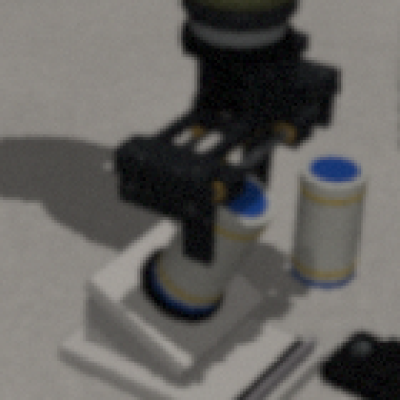

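The crop shows the roll on the spindle with its underside almost at the collar, near (183,290). I estimate 2–3 mm to go.

```bash
python3 -m jog '[{"translation":[-0.022,0,0.045],"twist":0,"claw":40},{"translation":[0,0,0],"twist":0,"claw":40}]'
python3 -m jog '[{"translation":[-0.022,0,0.045],"twist":0,"claw":40},{"translation":[0,0,0],"twist":0,"claw":40}]'
python3 -m jog '[{"translation":[-0.022,0,0.045],"twist":0,"claw":40},{"translation":[0,0,0],"twist":0,"claw":40}]'
python3 d.py
```

```text
clock: 10.57
tool_pos: [0.5832, 0.048, 0.1255]
eef_rot: [0.997, -0.073, 0.002, -0.0]
contact_force: [2.7, -1.4, 1.6]
opening: 0.611
clock: 10.73
tool_pos: [0.5838, 0.0475, 0.1245]
eef_rot: [0.997, -0.073, 0.003, 0.0]
contact_force: [3.2, -2.2, 6.0]
opening: 0.616
clock: 10.9
tool_pos: [0.5836, 0.0467, 0.1235]
eef_rot: [0.997, -0.073, 0.004, 0.0]
contact_force: [3.5, -3.4, 10.3]
opening: 0.613
pos [0.5836 0.0467 0.1235] xaz -8.42 z [ 0.008 -0.002 -1.   ] F [ 3.5 -3.4 10.3] M [-0.78 -0.58 -0.01] op 0.613 t 10.9 q [-0.17  0.79  0.02  1.8  -0.02  0.54 -1.86]
units [0. 0. 0.]
```

Force rose to about 10 N at the collar, so the roll is home. I'll release it and go to the second roll.

```bash
python3 -m jog '[{"translation":[0.03,0,-0.06],"twist":0,"claw":40},{"translation":[0,0,0],"twist":0,"claw":70},{"translation":[0,0,0],"twist":0,"claw":100},{"translation":[0,0,0],"twist":0,"claw":100},{"translation":[0,0,0],"twist":0,"claw":100},{"translation":[0,0,-0.3],"twist":0,"claw":100},{"translation":[0,0,-0.7],"twist":0,"claw":100},{"translation":[0,0,-0.7],"twist":0,"claw":100},{"translation":[0,0,-0.8],"twist":0,"claw":100},{"translation":[0,0,-0.5],"twist":0,"claw":100},{"translation":[0,-0.7,0],"twist":0,"claw":100},{"translation":[0,-0.8,0],"twist":0,"claw":100},{"translation":[0,-0.8,0],"twist":0,"claw":100},{"translation":[0,-0.8,0],"twist":0,"claw":100},{"translation":[0,-0.8,0],"twist":0,"claw":100},{"translation":[0,-0.4,0],"twist":0,"claw":100},{"translation":[0,0,0],"twist":0,"claw":100}]'
python3 d.py '[.607,.2193,.056]'
python3 - <<'E'
from h import *
a=r.snapshot("scene");b=r.snapshot("top")
cv2.imwrite('pics/c6.png',np.hstack([cv2.resize(a['img'][140:280,310:450],(400,400),interpolation=3),cv2.resize(b['img'][130:280,180:330],(400,400),interpolation=3)])[:,:,::-1])
p=np.array([.55,.053,.075]);ax=np.array([.435*.9895,-.435*.1444,.9])
for k in(0,.1): print(((proj(a,p+k*ax)-[310,140])/.35).round(), ((proj(b,p+k*ax)-[180,130])/.375).round()+[400,0])
E
```

```text
clock: 12.32
tool_pos: [0.6048, 0.2243, 0.2428]
eef_rot: [0.998, -0.069, -0.001, -0.002]
contact_force: [0.4, -0.8, 0.0]
opening: 0.996
pos [0.6048 0.2243 0.2428] xaz -7.9 z [-0.001  0.003 -1.   ] F [ 0.4 -0.8  0. ] M [ 0.03  0.06 -0.03] op 0.996 t 12.3167 q [-0.45  0.71  0.05  1.5  -0.04  0.93 -2.1 ]
units [0.08 0.13 4.67]
[183. 278.] [653. 185.]
[240. 195.] [654. 125.]
```

View pics/c6.png

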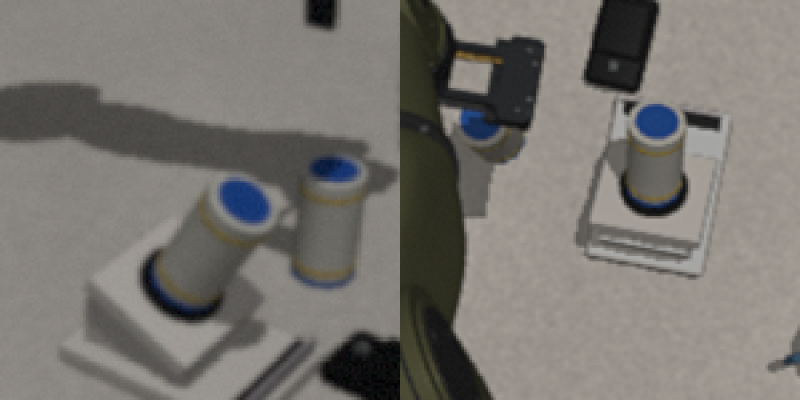

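Both views show roll 1 tilted and seated against the collar. In the top crop its cap is at (656,122); I predicted (654,125). Now I grasp the second roll.

```bash
python3 -m jog '[{"translation":[0.06,0.1,0.5],"twist":0,"claw":100},{"translation":[0,0,0.8],"twist":0,"claw":100},{"translation":[0,0,0.8],"twist":0,"claw":100},{"translation":[0,0,0.8],"twist":0,"claw":100},{"translation":[0,0,0.8],"twist":0,"claw":100},{"translation":[0,0,0.6],"twist":0,"claw":100},{"translation":[0,0,0.35],"twist":0,"claw":100},{"translation":[0,0,0],"twist":0,"claw":100},{"translation":[0,0,0],"twist":0,"claw":50},{"translation":[0,0,0],"twist":0,"claw":40},{"translation":[0,0,0],"twist":0,"claw":40},{"translation":[0,0,0],"twist":0,"claw":40},{"translation":[0,0,0],"twist":0,"claw":40},{"translation":[0,0,0],"twist":0,"claw":40},{"translation":[0,0,0],"twist":0,"claw":40}]' 15
python3 d.py
```

```text
clock: 13.67
tool_pos: [0.6088, 0.2156, 0.0589]
eef_rot: [0.997, -0.072, 0.001, -0.001]
contact_force: [0.6, 2.0, 7.2]
opening: 0.618
pos [0.6088 0.2156 0.0589] xaz -8.27 z [ 0.003  0.002 -1.   ] F [0.6 2.  7.2] M [ 0.51 -0.04  0.  ] op 0.618 t 13.6667 q [-0.43  0.95  0.03  1.63 -0.04  0.56 -2.09]
units [0. 0. 0.]
```

```bash
python3 -m jog '[{"translation":[0,0,-0.5],"twist":0,"claw":40},{"translation":[0,0,-0.8],"twist":0,"claw":40},{"translation":[0,0,-0.8],"twist":0,"claw":40},{"translation":[0,0,-0.8],"twist":0,"claw":40},{"translation":[0,0,-0.8],"twist":0,"claw":40},{"translation":[0,0,-0.8],"twist":0,"claw":40},{"translation":[0,0,-0.6],"twist":0,"claw":40},{"translation":[0,0,-0.4],"twist":0,"claw":40},{"translation":[0,0,0],"twist":0,"claw":40}]'
python3 -m jog '[{"translation":[-0.03,0.4,0],"twist":0,"claw":40},{"translation":[-0.06,0.8,0],"twist":0,"claw":40},{"translation":[-0.06,0.8,0],"twist":0,"claw":40},{"translation":[-0.06,0.8,0],"twist":0,"claw":40},{"translation":[-0.06,0.8,0],"twist":0,"claw":40},{"translation":[-0.06,0.8,0],"twist":0,"claw":40},{"translation":[-0.06,0.8,0],"twist":0,"claw":40},{"translation":[-0.06,0.8,0],"twist":0,"claw":40},{"translation":[-0.06,0.8,0],"twist":0,"claw":40},{"translation":[-0.06,0.8,0],"twist":0,"claw":40},{"translation":[-0.06,0.8,0],"twist":0,"claw":40},{"translation":[-0.06,0.8,0],"twist":0,"claw":40},{"translation":[-0.06,0.8,0],"twist":0,"claw":40},{"translation":[-0.06,0.8,0],"twist":0,"claw":40},{"translation":[-0.06,0.8,0],"twist":0,"claw":40},{"translation":[-0.06,0.8,0],"twist":0,"claw":40},{"translation":[-0.06,0.8,0],"twist":0,"claw":40},{"translation":[-0.06,0.8,0],"twist":0,"claw":40},{"translation":[-0.03,0.3,0],"twist":0,"claw":40},{"translation":[0,0,0],"twist":0,"claw":40}]'
python3 d.py '[.485,-.345,.063]'
python3 - <<'E'
from h import *
a=r.snapshot("scene");b=r.snapshot("top")
cv2.imwrite('pics/c7.png',np.hstack([cv2.resize(a['img'][240:440,160:360],(400,400),interpolation=3),cv2.resize(b['img'][130:330,300:500],(400,400),interpolation=3)])[:,:,::-1])
E
```

```text
clock: 14.42
tool_pos: [0.6092, 0.2142, 0.281]
eef_rot: [0.997, -0.073, 0.003, -0.001]
contact_force: [1.1, -0.4, -2.5]
opening: 0.617
clock: 16.08
tool_pos: [0.4788, -0.3497, 0.2757]
eef_rot: [0.997, -0.076, -0.002, 0.001]
contact_force: [-0.6, -0.4, -2.0]
opening: 0.618
pos [ 0.4788 -0.3497  0.2757] xaz -8.73 z [-0.004 -0.001 -1.   ] F [-0.6 -0.4 -2. ] M [ 0.    0.   -0.01] op 0.618 t 16.0833 q [ 0.54  0.6   0.02  1.63 -0.01  0.92 -1.16]
units [ 0.16 -0.15  5.32]
```

View pics/c7.png

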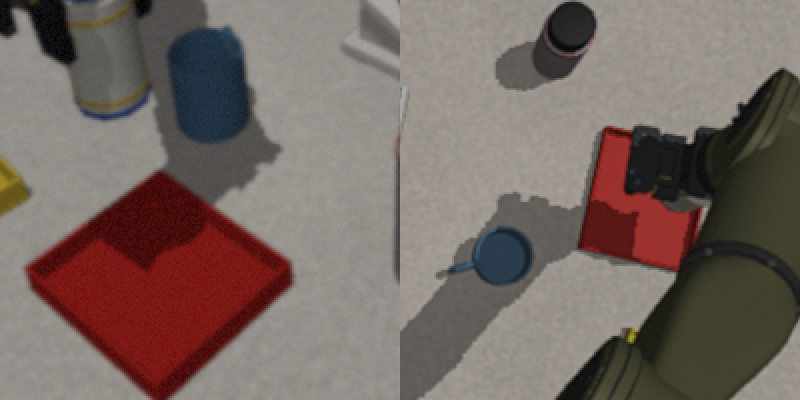

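The roll hangs upright over the red tray; the mug and flask are well clear. I'm lowering it.

```bash
python3 -m jog '[{"translation":[0.14,-0.12,0.5],"twist":0,"claw":40},{"translation":[0,0,0.8],"twist":0,"claw":40},{"translation":[0,0,0.8],"twist":0,"claw":40},{"translation":[0,0,0.8],"twist":0,"claw":40},{"translation":[0,0,0.8],"twist":0,"claw":40},{"translation":[0,0,0.7],"twist":0,"claw":40},{"translation":[0,0,0.5],"twist":0,"claw":40},{"translation":[0,0,0.25],"twist":0,"claw":40},{"translation":[0,0,0],"twist":0,"claw":40},{"translation":[0,0,0],"twist":0,"claw":40}]'
python3 d.py '[.485,-.345,.063]'
python3 -m jog '[{"translation":[0,0,0.05],"twist":0,"claw":40},{"translation":[0,0,0],"twist":0,"claw":40}]'
```

```text
clock: 17.02
tool_pos: [0.4892, -0.3402, 0.0718]
eef_rot: [0.997, -0.072, 0.0, -0.0]
contact_force: [0.2, 0.4, -2.3]
opening: 0.618
pos [ 0.4892 -0.3402  0.0718] xaz -8.21 z [ 0.     0.001 -1.   ] F [ 0.2  0.4 -2.3] M [ 0.03 -0.01  0.02] op 0.618 t 17.0167 q [ 0.53  0.88  0.    1.78 -0.01  0.48 -1.18]
units [-0.09  0.13  0.22]
clock: 17.18
tool_pos: [0.4895, -0.3418, 0.0709]
eef_rot: [0.997, -0.072, 0.001, 0.001]
contact_force: [-0.4, -0.4, -2.6]
opening: 0.619
```

```bash
python3 -m jog '[{"translation":[0,0,0.1],"twist":0,"claw":40},{"translation":[0,0,0],"twist":0,"claw":40}]'
python3 -m jog '[{"translation":[0,0,0.05],"twist":0,"claw":40},{"translation":[0,0,0],"twist":0,"claw":40}]'
python3 -m jog '[{"translation":[0,0,0.05],"twist":0,"claw":40},{"translation":[0,0,0],"twist":0,"claw":40}]'
```

```text
clock: 17.35
tool_pos: [0.4886, -0.3417, 0.0659]
eef_rot: [0.997, -0.073, 0.0, 0.0]
contact_force: [-0.3, 0.6, -2.2]
opening: 0.618
clock: 17.52
tool_pos: [0.4883, -0.3416, 0.0635]
eef_rot: [0.997, -0.073, -0.0, -0.0]
contact_force: [-1.1, -0.8, -2.5]
opening: 0.622
clock: 17.68
tool_pos: [0.4891, -0.341, 0.0623]
eef_rot: [0.997, -0.072, 0.0, -0.0]
contact_force: [-0.8, 1.0, 4.1]
opening: 0.621
```

Touchdown: the vertical force changed sign. I'll release, rise and check.

```bash
python3 -m jog '[{"translation":[0,0,0],"twist":0,"claw":70},{"translation":[0,0,0],"twist":0,"claw":100},{"translation":[0,0,0],"twist":0,"claw":100},{"translation":[0,0,0],"twist":0,"claw":100},{"translation":[0,0,-0.3],"twist":0,"claw":100},{"translation":[0,0,-0.6],"twist":0,"claw":100},{"translation":[0,0,-0.8],"twist":0,"claw":100},{"translation":[0,0,-0.8],"twist":0,"claw":100},{"translation":[0,0,-0.8],"twist":0,"claw":100},{"translation":[0,0,-0.8],"twist":0,"claw":100},{"translation":[0,0,-0.6],"twist":0,"claw":100},{"translation":[-0.5,0.5,0],"twist":0,"claw":100},{"translation":[-0.6,0.6,0],"twist":0,"claw":100},{"translation":[-0.6,0.6,0],"twist":0,"claw":100},{"translation":[-0.6,0.6,0],"twist":0,"claw":100},{"translation":[-0.5,0.5,0],"twist":0,"claw":100},{"translation":[0,0,0],"twist":0,"claw":100},{"translation":[0,0,0],"twist":0,"claw":100}]'
python3 d.py
python3 - <<'E'
from h import *
a=r.snapshot("scene");b=r.snapshot("top")
cv2.imwrite('pics/c8.png',np.hstack([cv2.resize(a['img'][140:440,160:460],(400,400),interpolation=3),cv2.resize(b['img'][110:310,250:450],(400,400),interpolation=3)])[:,:,::-1])
E
```

```text
clock: 19.18
tool_pos: [0.3595, -0.4376, 0.2505]
eef_rot: [0.997, -0.075, -0.0, 0.001]
contact_force: [0.9, -0.1, -0.1]
opening: 1.001
pos [ 0.3595 -0.4376  0.2505] xaz -8.57 z [-0.    -0.001 -1.   ] F [ 0.9 -0.1 -0.1] M [ 0.07 -0.07 -0.01] op 1.001 t 19.1833 q [ 0.8   0.59 -0.    1.74  0.    0.81 -0.92]
units [0. 0. 0.]
```

View pics/c8.png

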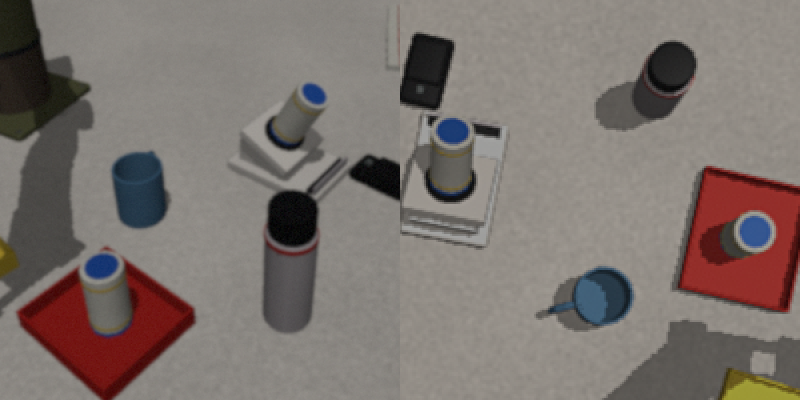

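Both rolls are where they should be and the mug, flask and mouse look unmoved. Handing in.

```bash
python3 -c "
from plant import r
print(r.finish_job())"
```

```text
the job is handed in; nothing more can be done
None
```

The label roll that stood nearer the robot is fully home on the slanted spindle, and the other stands upright near the middle of the red tray. I handed the job in at about 19 s on the robot clock; it reports no verdict.

- **Trying the rolls:** I tried only the first roll. It slid past the 33 mm depth where the wrong core would stop, with no extra resistance. It met the collar at the expected depth, with the force rising gently to about 11 N. Since exactly one roll fits, I took the other to be the wrong one without trying it on the spindle.
- **Tilting:** the tool could not tilt, so I held the roll lightly near its top, hooked its mouth over the spindle tip and let it swing in the grip to the spindle's angle.
- **Last checks:** the final pictures show the first roll against the collar, the second upright in the tray, and the mug, flask and mouse apparently unmoved. The gripper is open, well clear of everything, and reads about 1 N or less.
- **Failed checks:** none. The cameras and my position estimates differed by a few millimetres, which did not affect the grasps or the fit.

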